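# Lock the enrober handwheel with its linch pin

### The arm

A 6-joint arm with a two-finger parallel gripper is mounted at the origin on the work surface. World frame = base frame: x ahead of the robot, y to its left, z up, the work surface at z = 0. Lengths are in mm, angles in rad, forces in N, time in s.
With the tool pointing down it reaches from about 275 to 975 mm from the base axis. Payload 8.4 kg.
Tool frame: the origin (TCP) lies on the centre line of the jaws, within the pads' length; the fingertips stand 14 mm ahead of it and the grasp point (between the pads) lies 5 mm behind it; z points along the fingers, x is the direction in which the jaws open and shut, and the axes are right-handed (so a half turn about z gives the same grasp; the last joint's range is limited). The gripper opens to 92 mm and grips with 3 to 60 N. Pads are 20 mm wide; open, the fingers measure 128 mm over their backs; the gripper's body (75 mm by 189 mm) begins 69 mm behind the grasp point.
Start: joints at [-1.342, 0.353, 1.633, -0, 1.155, -0.002], TCP at [142.971, -608.43, 206.683] pointing down, gripper open.
Joint ranges: [-2.63, 2.63], [-0.92, 2.1], [0.06, 2.66], [-1.3, 4.44], [0, 2.69], [-3.02, 3.02]. Speed limits (rad/s): [2.22, 2.22, 2.79, 3.14, 3.14, 3.14].

### API

Orientations are given as a rotation vector (axis times angle).
In Python, from workcell import r, optics, search_frame, spot_point gives the robot as it stands. The module is installed in compiled form; this text tells all that it offers.
- The arm moves only by the tool jog_arm, never from a script. Its argument "rows" is text: rows parted by semicolons, each of 4 numbers parted by spaces: the shift along the tool's x, y, z in units of 25 mm (1.0 is 25 mm), then the turn about the tool's z in units of 5 degrees (1.0 is 5 degrees). In form: x y z spin; .... A call has 1 to 10 rows; each row shifts and turns the commanded pose from where the row before left it, along the tool's axes as they then stand; what a row does not reach is not made up. A row lasts 1/10 s, in which the tool goes at most 50 mm and 8.59 degrees, less where a joint would pass 70% of its speed; a pose out of reach is approached as far as the arm can. A call is refused whole if a number of a shift passes 1 or a number of a turn 1, either way. A call with a gripper value outside its range is refused whole. "grip" is the finger opening in mm, from 0 to 91.9, set as the call begins (left out, the last holds). The fingers move at their own pace and stop on an object; "grip_force" is the grip in N (left out, the last holds). Time passes only in rows, so rows that do not move let the fingers close. It gives the time, the measured TCP pose, the force and the opening at its end, in the units of the state.
- r.state(): the state, without advancing time (a new reading comes with each control period).
- optics.capture(name): name is "scene" or "side" or "wrist"; returns a dict with "image" (480x640x3 uint8, red, green, blue), "camera_matrix" (3x3 intrinsics, pixels), "k1" (the pictures are not rectified: a ray, as slopes to the right and down, at radius r is drawn at 1 + k1 r^2 times it, then the intrinsics apply), "extrinsics" (4x4, takes a point from camera to world coordinates); the wrist camera has in their place "tool_from_camera" (4x4, takes a point from camera to tool coordinates, whose origin is the TCP and whose axes are the tool frame's). Camera axes: x right, y down, z forward; pixel columns grow to the right and rows downward; lengths in mm; the calibration is good to about 2 mm. A picture is of the moment at which its call begins: read the wrist's pose just before it. There is no depth.
- r.finish_job(): hands the job in, once; it reports no verdict.
Trained networks look in the newest picture that a camera, given by its name, has taken for a name from the list of things; names that differ only in an ending like _2 or _b are one class to them, and where a whole thing is asked for, a point or a joint stands for the part that bears it (a point fixed in the world has none). Each returns a list of dicts, best first, with "conf" (0 to 1); they miss things now and then, are a little off and sometimes report something else, mostly with a low value. They report only what shows in the picture. A call takes as long as a camera call.
- search_frame(camera, target): "bbox" ([centre column, centre row, width, height] in pixels, round what is visible of it).
- spot_point(camera, target): "centre" ([column, row] in pixels: a listed point, or the origin of a listed thing).
The state is a dict: "clock": time; "qpos": joint angles; "qd": joint speeds; "joint_efforts": joint torques, N m; "eef_pos": TCP position; "orientation": TCP orientation; "force": force on the tool from outside, world axes, zero at the start; "ft_torque": the same for the moment, N m; "finger_gap": opening from 0.0 (shut) to 1.0 (fully open).
Only numpy, scipy, OpenCV 4.12 (cv2) and the standard library are available. Lean on these libraries where they do the work, as an engineer would, in place of code of your own. Each camera call takes 0.05 s, during which the arm holds its last target.

### The job

The handwheel of the chocolate coating machine must be locked on its square shaft. Take the linch pin with the hinged wire ring and red tab out of its white block, push it from above fully down through the hole near the shaft's end with the ring still open and pointing out past that end, then press the ring down so that it snaps over the shaft end and shut under the pin's tip. Leave the plain pin with the black ball in its block.

Things in the scene. Friction and masses are not known exactly. Their poses are not given: they have to be found in the camera images.
- linch_pin: Loose pin upright in a white block (60x60x50 mm). Origin: underside centre of its 28 mm shoulder (z 0-14 mm), at the block top at start; z up. Below: 9 mm shank, 40 long, tip tapered over 7. Above: brass grip tab, x 26, y 16, z 14-54 mm: grip from above, fingers closing along y. The wire ring hinges about the y-parallel line at z 8 and extends to +x: turn +x to the shaft's free end.
- ring (a joint): Ring angle (rad): 0 open, 0.5 above level; 0.5 level; 2.07 shut, hanging down the shank, end bar under the tip. Loop 59 mm wide, 49 inside; end bar 52 from hinge; red tab 28 wide, 50-66 from hinge. Sprung over-centre: stays open, snaps shut past 1.0 in 0.5 s. About 1 N on the tab. A fingertip 20 mm deep pressed straight down 47 mm out from the pin axis, to 42 mm below the hinge, flips it.
- shaft_hole (a point): Top centre of the vertical 17 mm through hole (3 mm chamfer) in the fixed, level 30 x 30 mm square shaft of the steel machine, 125 mm above the table. x points along the shaft to its free end, 16 mm beyond the hole axis; z up. Behind (-x): black handwheel from 36 mm (hub 56, rim 134 mm across), housing from 85 mm, 175 high, lidded tank 251 high from 125 mm. Clear ahead of and below the end.
- plain_pin: Bystander, loose: same shank and shoulder, but no ring and a 30 mm black ball on top, 59 mm above its origin (centre of the shoulder's underside, at the block's top). It stands upright in the other white block, at least 100 mm away, and stays there; which block holds which pin varies.

How it is judged (in metres and radians):
On the way, in this order (a step that is already met when the one before it is completed fails the run):
1. the linch pin is fully down in the shaft's hole, ring still open (horizontal distance between linch_pin and shaft_hole below 0.009 m and z of linch_pin in the frame of shaft_hole between -0.005 and 0.005 m and angle between linch_pin's own z axis and vertical below 0.17 rad and value of joint ring below 0.7 rad), for 0.2 s.
2. the ring is shut over the pin end (horizontal distance between linch_pin and shaft_hole below 0.009 m and z of linch_pin in the frame of shaft_hole between -0.005 and 0.005 m and angle between linch_pin's own z axis and vertical below 0.17 rad and value of joint ring above 1.85 rad), for 0.2 s.
At the end, for the whole second after the job is handed in: The linch pin stands in the shaft's hole, its shoulder on the shaft (origin within 9 mm sideways and 5 mm in height of the hole's mouth, tilted less than 0.17 rad), at rest, its ring shut (joint above 1.85); the plain pin is within 30 mm of where it stood (all of step 2 and linear speed of linch_pin below 0.02 m/s and distance of plain_pin from where it was at the start of the episode below 0.03 m); the robot touches nothing.
It fails at once if the plain pin is moved more than 30 mm (distance of plain_pin from where it was at the start of the episode above 0.03 m).
It also fails if it takes over 51 s, if anything falls off the work surface, if the arm or the gripper's body presses on something with over 40 N, if the wrist force passes 120 N, or if a joint passes its speed limit or range.

## Working session

There is one attempt and no reset: what is moved stays moved. The work goes in short steps, Python scripts to look and compute and a tool call to move; the robot and the scene stay as the last step left them, time stands still between calls to the robot, and variables do not carry over. Pictures are saved under pics/ and viewed, and the job is handed in when it is done.

Besides the shell and the picture viewer there is one more tool, called after "Emit:" by a JSON object that holds its "name" and its "arguments", one argument or row to a line. jog_arm: Moves the arm, as the interface text tells. Its arguments: {"type":"object","properties":{"rows":{"type":"string"},"grip":{"type":"number"},"grip_force":{"type":"number"}},"required":["rows"]}

```bash
mkdir -p pics; cat > h.py <<'E'
import numpy as np, cv2
from scipy.spatial.transform import Rotation as R
from workcell import r, optics, search_frame, spot_point
def cap(name, save=None):
    s=r.state(); c=optics.capture(name)
    if 'extrinsics' in c: E=np.array(c['extrinsics'])
    else:
        T=np.eye(4);T[:3,:3]=R.from_rotvec(s['orientation']).as_matrix();T[:3,3]=s['eef_pos'];E=T@np.array(c['tool_from_camera'])
    if save: cv2.imwrite('pics/'+save+'.png',c['image'][:,:,::-1])
    return dict(img=c['image'],K=np.array(c['camera_matrix']),k1=c['k1'],E=E)
def ray(c,p):
    d=np.array([(p[0]-c['K'][0,2])/c['K'][0,0],(p[1]-c['K'][1,2])/c['K'][1,1]])
    u=d.copy()
    for _ in range(20): u=d/(1+c['k1']*(u@u))
    v=c['E'][:3,:3]@np.array([u[0],u[1],1]); return c['E'][:3,3],v/np.linalg.norm(v)
def atz(c,p,z):
    o,v=ray(c,p); return o+v*(z-o[2])/v[2]
def proj(c,P):
    q=np.linalg.inv(c['E'])@np.append(P,1); u=q[:2]/q[2]; u=u*(1+c['k1']*(u@u))
    return np.array([c['K'][0,0]*u[0]+c['K'][0,2],c['K'][1,1]*u[1]+c['K'][1,2]])
def tri(rs):
    A=np.zeros((3,3));b=np.zeros(3)
    for o,v in rs: M=np.eye(3)-np.outer(v,v);A+=M;b+=M@o
    return np.linalg.solve(A,b)
E
python3 - <<'E'
from h import *
np.set_printoptions(precision=1,suppress=True)
print(r.state())
for n in ['scene','side','wrist']:
    c=cap(n,n+'0'); print(n,c['E'][:3,3],c['K'][0,0],c['k1'])
    for t in ['linch_pin','plain_pin','shaft_hole','ring']:
        try: print(t,[(np.array(d['bbox']),round(d['conf'],2)) for d in search_frame(n,t)[:3]])
        except Exception as e: print(t,e)
        try: print('  pt',[(np.array(d['centre']),round(d['conf'],2)) for d in spot_point(n,t)[:3]])
        except Exception as e: print(t,e)
E
```

```text
{'clock': 0.0, 'qpos': array([-1.3,  0.4,  1.6,  0. ,  1.2, -0. ]), 'qd': array([-0.,  0.,  0.,  0., -0., -0.]), 'joint_efforts': array([  0. , -59.4, -33.4,   0.1,   0. ,  -0. ]), 'eef_pos': array([ 142.9, -607.9,  206. ]), 'orientation': array([-2.5,  2. ,  0. ]), 'force': array([ 0.3, -1.2, -1.6]), 'ft_torque': array([ 0., -0., -0.]), 'finger_gap': 0.9975909703440033}
scene [ 960.9 -178.2  684.2] 490.59686578153674 0.012873262663820436
linch_pin [(array([230. , 236.9,  49.4,  38.1]), 0.83)]
  pt [(array([246.9, 245.5]), 0.91)]
plain_pin [(array([252.8, 318.7,  23. ,  35.4]), 0.87)]
  pt [(array([255.1, 327.6]), 0.73)]
shaft_hole [(array([524.1, 254.9, 231.8, 286.9]), 0.94), (array([222.8, 235.7,  34.2,  36.8]), 0.27)]
  pt [(array([427.6, 252.5]), 0.81)]
ring [(array([223. , 237. ,  38.2,  38.8]), 0.74)]
ring it knows: linch_pin, plain_pin, shaft_hole
side [ 193.6 -480.2  621. ] 485.1630482691891 -0.024379335335862583
linch_pin [(array([341.8, 341.1,  50.1,  52.1]), 0.73)]
  pt [(array([336.4, 344.6]), 0.58)]
plain_pin [(array([420.9, 280.5,  22.7,  32.7]), 0.66)]
  pt [(array([416.9, 289.8]), 0.73)]
shaft_hole [(array([222.4, 148.8, 221. , 182.5]), 0.64), (array([420.7, 282.3,  24.2,  35.2]), 0.58)]
  pt [(array([302.3, 175.5]), 0.96)]
ring [(array([343.7, 348.9,  52.6,  38.6]), 0.65)]
ring it knows: linch_pin, plain_pin, shaft_hole
wrist [ 207.3 -592.7  384.7] 348.82452969048757 -0.05956041875280234
linch_pin []
  pt []
plain_pin []
  pt []
shaft_hole []
  pt []
ring []
ring it knows: linch_pin, plain_pin, shaft_hole
```

View pics/scene0.png

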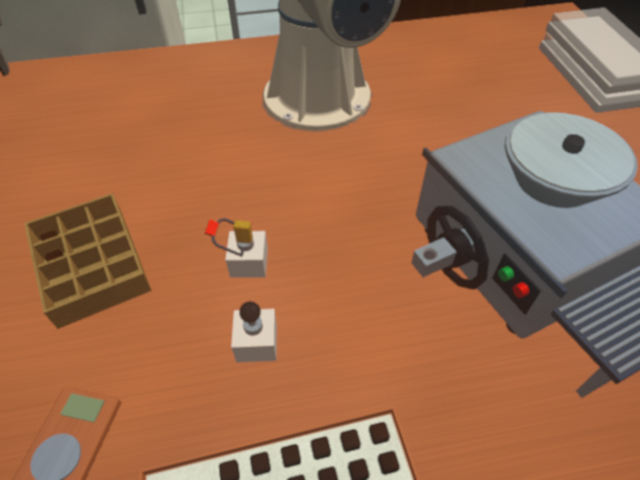

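View pics/side0.png

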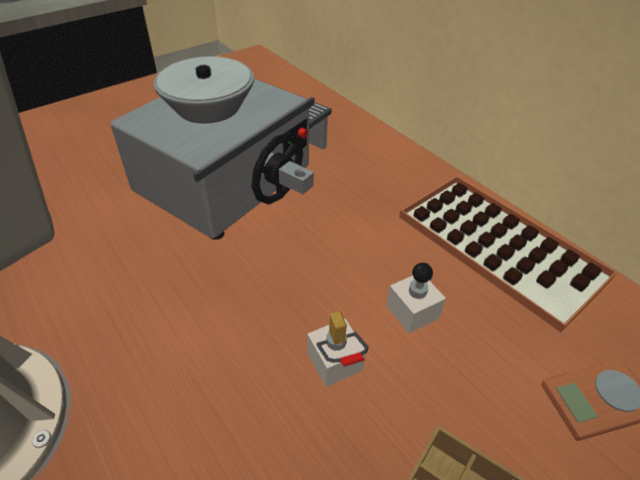

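```bash
python3 - <<'E'
from h import *
np.set_printoptions(precision=1,suppress=True)
a=cap('scene');b=cap('side')
for n,p,q,z in [('linch',(246.9,245.5),(336.4,344.6),50),('plain',(255.1,327.6),(416.9,289.8),50),('hole',(427.6,252.5),(302.3,175.5),125)]:
    print(n,tri([ray(a,p),ray(b,q)]),atz(a,p,z),atz(b,q,z))
s=r.state();print(R.from_rotvec(s['orientation']).as_matrix())
print(cap('wrist')['E'])
E
```

```text
linch [ 447.7 -203.4   46. ] [ 449.6 -201.2   50. ] [ 446.5 -207.6   50. ]
plain [ 604.1 -205.4   51.1] [ 603.3 -205.    50. ] [ 605.1 -205.3   50. ]
hole [574.5  51.2 124.1] [573.1  53.7 125. ] [573.6  46.4 125. ]
[[ 0.2 -1.   0. ]
 [-1.  -0.2 -0. ]
 [ 0.   0.  -1. ]]
[[   0.2   -0.9   -0.2  207.3]
 [  -1.    -0.2   -0.1 -592.7]
 [   0.     0.2   -1.   384.7]
 [   0.     0.     0.     1. ]]
```

The scene picture shows the linch pin with its red tab at (246,240), the plain ball pin at (250,315) and the shaft end at (430,255). The side picture agrees. Next I'll get the ring and shaft directions.

```bash
python3 - <<'E'
from h import *
np.set_printoptions(precision=2,suppress=True)
a=cap('scene');b=cap('side')
cs=[]
for c,box in [(a,(200,215,225,240)),(b,(335,350,370,370))]:
    i=c['img'].astype(int);m=(i[...,0]>170)&(i[...,1]<45)&(i[...,2]<60)
    k=np.zeros_like(m);k[box[1]:box[3],box[0]:box[2]]=1;m&=k
    y,x=np.nonzero(m);cs.append((x.mean(),y.mean()));print(cs[-1],len(x))
t=tri([ray(a,cs[0]),ray(b,cs[1])]);print(t, np.degrees(np.arctan2(t[1]+204,t[0]-447.7)))
for n,c in (('sceneZ',a),('sideZ',b)):
    x,y=(400,200) if n[1]=='c' else (240,120)
    cv2.imwrite('pics/%s.png'%n,cv2.resize(c['img'][y:y+100,x:x+110,::-1],None,fx=6,fy=6,interpolation=2))
E
```

```text
(np.float64(210.0), np.float64(226.33333333333334)) 3
(np.float64(351.1946902654867), np.float64(357.82300884955754)) 113
[ 431.63 -253.04   90.15] -108.14199820947196
```

View pics/sceneZ.png

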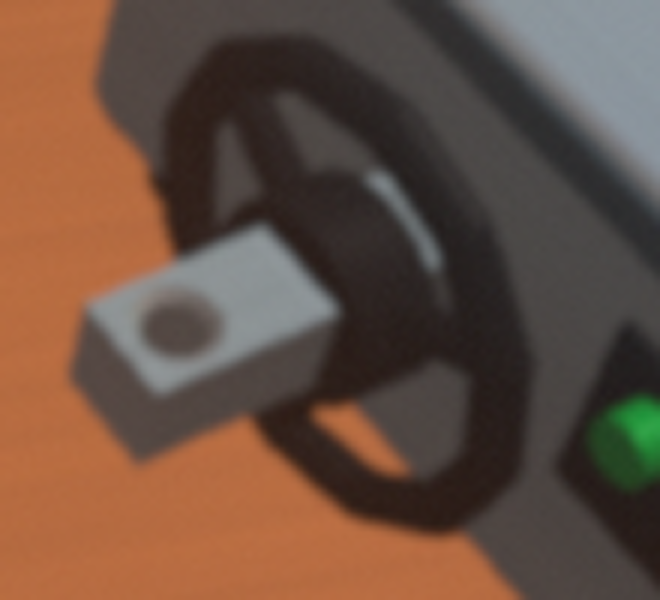

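View pics/sideZ.png

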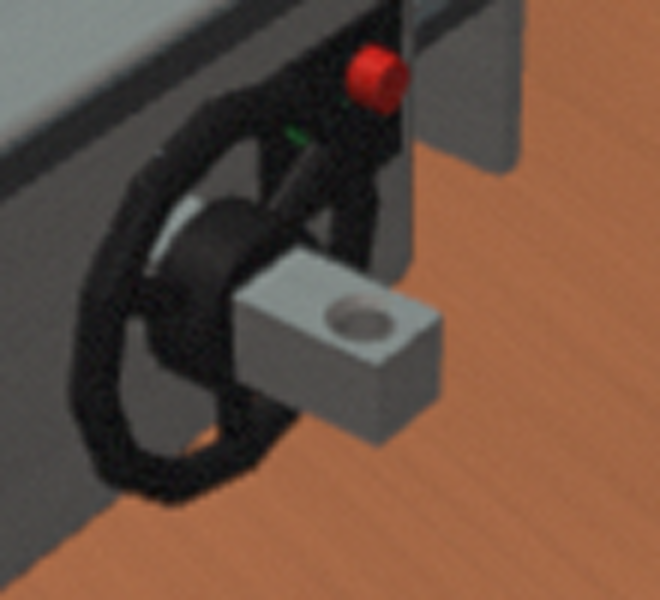

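The zoomed pictures show the shaft's top corners. In the scene zoom they are (87,305), (160,395), (262,225) and (338,313). In the side zoom they are (441,318), (378,365), (298,248) and (235,297).

```bash
python3 - <<'E'
from h import *
np.set_printoptions(precision=1,suppress=True)
a=cap('scene');b=cap('side')
A=np.array([(87,305),(160,395),(262,225),(338,313),(180,324)])/6+[400,200]
B=np.array([(378,365),(441,318),(235,297),(298,248),(361,319)])/6+[240,120]
for c,Q in ((a,A),(b,B)):
    P=np.array([atz(c,q,125) for q in Q]);print(P)
    for i,j in ((2,0),(3,1)): d=P[i]-P[j];d=-d if 0 else P[j]-P[i];print('yaw',np.degrees(np.arctan2(d[1],d[0])))
for p,q in zip(A,B):print(tri([ray(a,p),ray(b,q)]))
T=np.array(tri([ray(a,A[4]),ray(b,B[4])]))
s=r.state();print(s['eef_pos'],R.from_rotvec(s['orientation']).as_matrix())
E
```

```text
[[566.6  36.4 125. ]
 [595.2  44.8 125. ]
 [551.3  85.7 125. ]
 [580.4  94.  125. ]
 [576.3  56.2 125. ]]
yaw -72.79641193276136
yaw -73.30873545904271
[[566.1  34.  125. ]
 [592.9  40.9 125. ]
 [551.7  82.9 125. ]
 [579.5  91.8 125. ]
 [574.5  53.7 125. ]]
yaw -73.58369831308288
yaw -75.2446684510536
[566.7  35.8 124.3]
[594.6  44.5 123. ]
[551.9  84.7 124.8]
[580.3  93.7 124.1]
[575.7  56.2 123.5]
[ 143.  -608.4  206.7] [[ 0.2 -1.  -0. ]
 [-1.  -0.2 -0. ]
 [ 0.   0.  -1. ]]
```

Emit:
{"name": "jog_arm", "arguments": {
  "rows": "-0.8 -1 -0.1 0;-0.8 -1 -0.1 0;-0.8 -1 -0.1 0;-0.8 -1 -0.1 0;-0.8 -1 -0.1 0;-0.8 -1 -0.1 0;-0.8 -1 -0.1 0;-0.8 -1 -0.1 0;-0.8 -1 -0.1 0;-0.8 -1 -0.1 0",
  "grip": 44
}}

```text
clock: 2.55
eef_pos: [341.3, -355.5, 232.0]
orientation: [2.462, -1.951, 0.001]
force: [0.5, -0.4, 0.6]
finger_gap: 0.48
```

Emit:
{"name": "jog_arm", "arguments": {
  "rows": "-0.8 -1 0 0;-0.8 -1 0 0;-0.8 -1 0 0;-0.8 -1 0 0;-0.8 -1 0 0;-1 -0.5 0 0;0 0 0 -1;0 0 0 -1;0 0 0 -1;0 0 0 -1"
}}

```text
clock: 3.55
eef_pos: [445.9, -203.2, 231.8]
orientation: [-2.767, 1.488, -0.0]
force: [-0.3, -0.9, 0.1]
finger_gap: 0.483
```

Emit:
{"name": "jog_arm", "arguments": {
  "rows": "0 0 0 -1;0 0 0 -1;0 0 0 -1;0 0 0 -1;0 0 0 -1;0 0 0 -1;0 0 0 -1;0 0 0 -0.8;0 0 0 0;0 0 0 0"
}}

```text
clock: 4.55
eef_pos: [445.9, -203.4, 231.7]
orientation: [3.103, -0.489, 0.0]
force: [0.9, -0.0, 0.1]
finger_gap: 0.48
```

```bash
python3 - <<'E'
from h import *
np.set_printoptions(precision=2,suppress=True)
c=cap('wrist','w1');s=r.state();print(s['clock'],s['eef_pos'],R.from_rotvec(s['orientation']).as_matrix(),s['qpos'])
for t in ['linch_pin','plain_pin','ring']:
    print(t,[(np.array(d['bbox']),round(d['conf'],2)) for d in search_frame('wrist',t)[:3]])
    if t!='ring': print('  pt',[(np.array(d['centre']),round(d['conf'],2),atz(c,d['centre'],50)) for d in spot_point('wrist',t)[:3]])
E
```

```text
4.6 [ 445.86 -203.41  231.74] [[ 0.95 -0.31  0.  ]
 [-0.31 -0.95 -0.  ]
 [ 0.    0.   -1.  ]] [-0.43  0.11  1.89  0.    1.14 -0.12]
linch_pin [(array([317. , 247.7,  53.4,  77.6]), 0.57)]
  pt [(array([319.4, 220.7]), 0.62, array([ 449.81, -205.53,   50.  ]))]
plain_pin [(array([472.9, 183. ,  48.3,  36.4]), 0.97)]
  pt [(array([459.4, 179.2]), 0.7, array([ 600.4 , -208.37,   50.  ]))]
ring [(array([314.9, 255.3,  58.4,  66.4]), 0.83)]
```

View pics/w1.png

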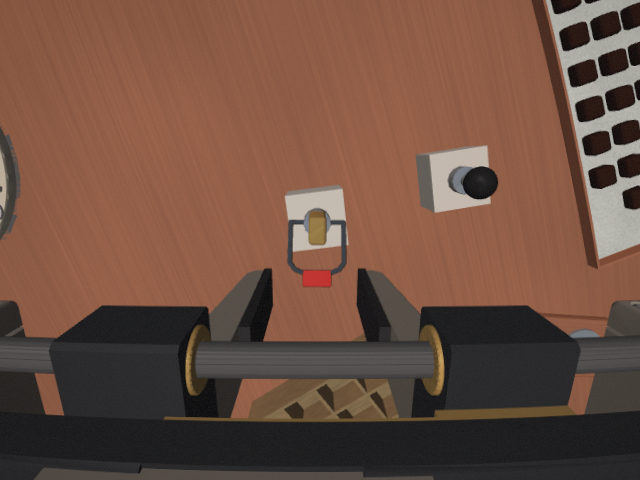

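The wrist picture shows the pin at (318,225). Its ring points straight down the image, with the red tab at (317,279), so the yaw is aligned. I'll refine the position using the brass and red blobs.

```bash
cat > fit.py <<'E'
from h import *
from scipy.optimize import least_squares
np.set_printoptions(precision=2,suppress=True)
c=cap('wrist');i=c['img'].astype(int)
s=r.state();yaw0=np.arctan2(-R.from_rotvec(s['orientation']).as_matrix()[1,0],-R.from_rotvec(s['orientation']).as_matrix()[0,0])-np.pi/2
yaw0=np.arctan2(*(R.from_rotvec(s['orientation']).as_matrix()[[1,0],1]))
box=i[190:300,280:355]
red=(box[...,0]>140)&(box[...,1]<60)&(box[...,2]<60)
br=(box[...,0]>100)&(box[...,0]-box[...,2]>60)&(box[...,1]-box[...,2]>35)&(box[...,0]-box[...,1]<60)
def st(m):
    n,l,ss,ce=cv2.connectedComponentsWithStats(m.astype(np.uint8));k=1+np.argmax(ss[1:,4]);x,y,w,h,a=ss[k];return np.array([x+280,x+w+280,y+190,y+h+190])-.5,a
rb,ra=st(red);bb,ba=st(br);print('red',rb,ra,'brass',bb,ba)
def boxp(P):
    q=np.array([proj(c,p) for p in P]);return np.array([q[:,0].min(),q[:,0].max(),q[:,1].min(),q[:,1].max()])
def model(p):
    x,y,a=p;M=np.array([[np.cos(a),-np.sin(a),0],[np.sin(a),np.cos(a),0],[0,0,1]]);o=np.array([x,y,50])
    B=[o+M@[u,v,w] for u in(-13,13) for v in(-8,8) for w in(14,54)]
    rt=[o+M@[k*np.cos(.5),v,8+k*np.sin(.5)] for k in(50,66) for v in(-14,14)]
    return boxp(B),boxp(rt)
def f(p): B,T=model(p);return np.concatenate([B-bb,T-rb])
so=least_squares(f,[448,-204,yaw0]);print(so.x,np.degrees(so.x[2]),so.fun,'toolyyaw',np.degrees(yaw0))
E
python3 fit.py
```

```text
red [302.5 330.5 269.5 286.5] 445 brass [308.5 325.5 211.5 243.5] 500
[ 447.1  -204.     -1.88] -107.90006478816296 [-0.61  0.41 -1.6   1.73 -0.21  0.43  0.27 -0.54] toolyyaw -107.79993224343788
```

Emit:
{"name": "jog_arm", "arguments": {
  "rows": "0.05 0.01 0.8 0;0 0 0.8 0;0 0 0.8 0;0 0 0.8 0;0 0 0.8 0;0 0 0.8 0;0 0 0.6 0;0 0 0.5 0;0 0 0 0;0 0 0 0",
  "grip": 44
}}

```text
clock: 5.9
eef_pos: [447.1, -204.1, 84.4]
orientation: [-3.104, 0.485, 0.0]
force: [0.7, -0.1, -0.6]
finger_gap: 0.48
```

Emit:
{"name": "jog_arm", "arguments": {
  "rows": "0 0 0 0;0 0 0 0;0 0 0 0;0 0 0 0;0 0 0 0;0 0 0 0",
  "grip": 5,
  "grip_force": 30
}}

```text
clock: 6.5
eef_pos: [447.3, -204.2, 84.5]
orientation: [3.104, -0.485, 0.001]
force: [-0.3, 0.2, 4.1]
finger_gap: 0.172
```

```bash
python3 - <<'E'
from h import *
c=cap('wrist','w2');c=cap('side','s2');print(r.state()['eef_pos'],r.state()['force'])
cv2.imwrite('pics/s2z.png',cv2.resize(c['img'][260:420,260:420,::-1],None,fx=4,fy=3.7))
E
```

```text
[ 447.30239867 -204.14997383   84.4995562 ] [0.24387136 0.34056955 4.7637553 ]
```

View pics/w2.png

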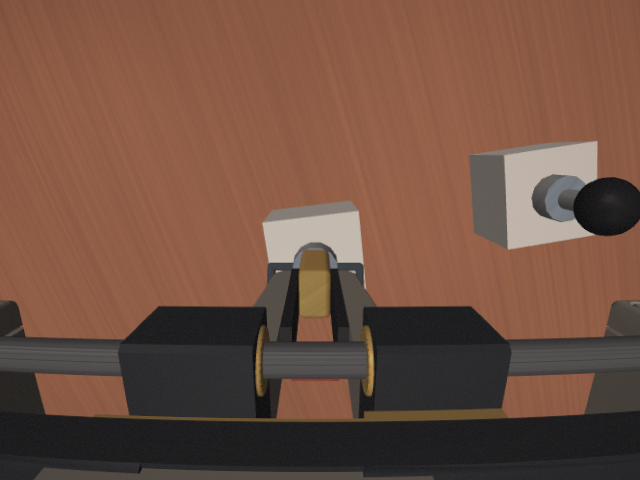

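View pics/s2z.png

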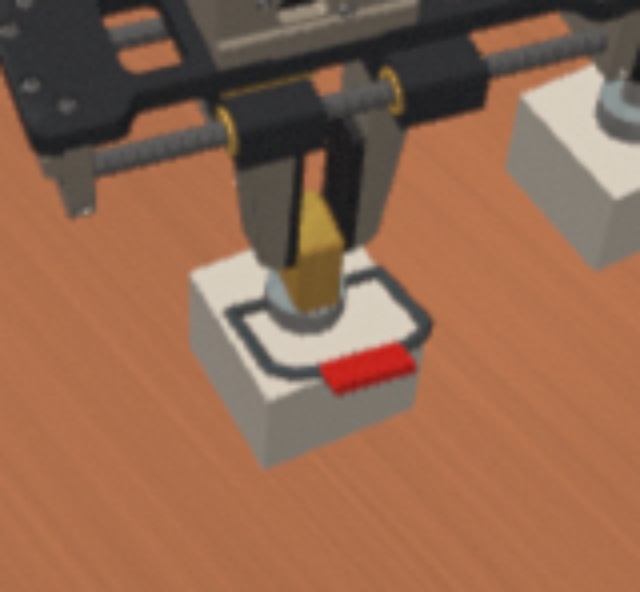

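Gripped at 15.8 mm: the side picture shows the tab between the fingers and the ring open. Next I lift, turn and check for slip.

Emit:
{"name": "jog_arm", "arguments": {
  "rows": "0 0 -0.4 0;0 0 -0.8 0;0 0 -0.8 0;0 0 -0.5 -1;0 0 -0.5 -1;0 0 -0.5 -1;0 0 -0.5 -1;0 0 -0.5 -1;0 0 -0.5 -1;0 0 -0.5 -0.9"
}}

```text
clock: 7.6
eef_pos: [446.4, -203.8, 222.4]
orientation: [-3.107, -0.462, 0.001]
force: [-0.4, 0.1, -1.8]
finger_gap: 0.17
```

```bash
python3 - <<'E'
from h import *
np.set_printoptions(precision=3,suppress=True)
s=r.state();M=R.from_rotvec(s['orientation']).as_matrix();print(s['eef_pos'],s['force'],s['finger_gap']);print(M,np.degrees(np.arctan2(M[1,1],M[0,1])))
print(M.T@(np.array([575.5,54.5,0])-s['eef_pos'])/25)
cap('scene','c3')
E
```

```text
[ 446.407 -203.801  222.373] [-0.379  0.121 -1.809] 0.17042968929317556
[[ 0.957  0.291 -0.001]
 [ 0.291 -0.957  0.   ]
 [-0.001 -0.    -1.   ]] -73.07380356661643
[ 7.954 -8.377  8.894]
```

View pics/c3.png

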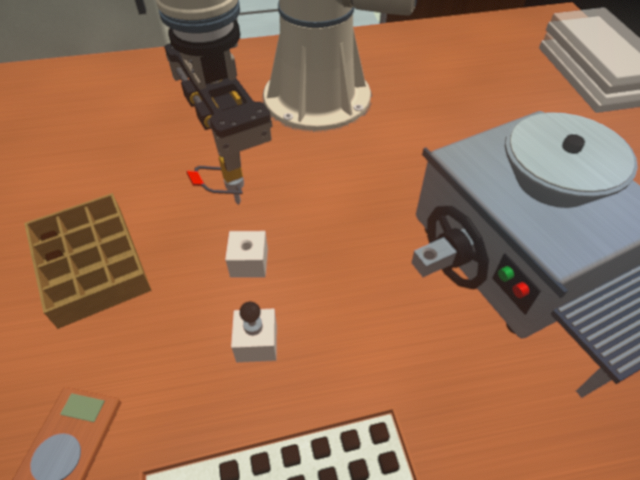

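The scene picture shows the pin hanging upright with its ring open and its tip at (238,200). The plain pin is undisturbed. I'll move to about 40 mm short of the hole.

Emit:
{"name": "jog_arm", "arguments": {
  "rows": "0.8 -0.68 0 0;0.8 -0.68 0 0;0.8 -0.68 0 0;0.8 -0.68 0 0;0.8 -0.68 0 0;0.8 -0.68 0 0;0.8 -0.68 0 0;0.8 -0.68 0 0;0.8 -0.68 0 0;0.75 -0.68 0 0"
}}

```text
clock: 8.65
eef_pos: [588.4, 17.0, 221.3]
orientation: [-3.108, -0.454, 0.001]
force: [0.8, -0.2, -1.4]
finger_gap: 0.169
```

```bash
python3 - <<'E'
from h import *
np.set_printoptions(precision=3,suppress=True)
s=r.state();M=R.from_rotvec(s['orientation']).as_matrix();print(s['eef_pos'],s['force'],s['finger_gap']);print(np.degrees(np.arctan2(M[1,1],M[0,1])))
for n in('wrist','scene','side'):
    c=cap(n,n+'4')
    for d in spot_point(n,'shaft_hole')[:2]: print(n,d,atz(c,d['centre'],125))
E
```

```text
[588.448  16.979 221.342] [ 0.773 -0.231 -1.414] 0.16872453796402997
-73.36897961840978
wrist {'centre': [313.6, 190.8], 'conf': 0.66} [575.844  54.518 125.   ]
side {'centre': [300.9, 174.1], 'conf': 0.65} [573.977  50.87  125.   ]
```

View pics/wrist4.png

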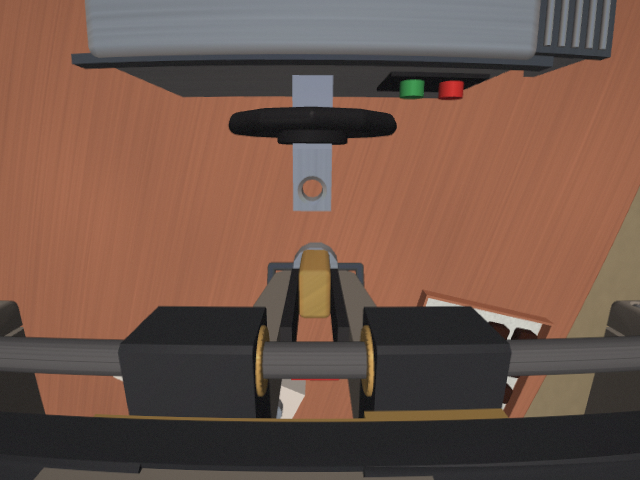

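View pics/side4.png

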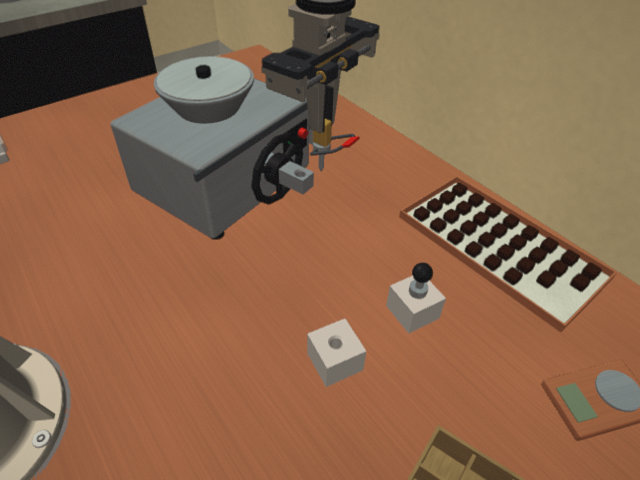

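The wrist picture shows the hole at (312,188), the shaft edges vertical (yaw aligned) and the pin directly in line below. I'll move over the hole and start in.

Emit:
{"name": "jog_arm", "arguments": {
  "rows": "-0.02 -0.4 0 0;-0.02 -0.4 0 0;-0.02 -0.4 0 0;0 -0.4 0 0;0 0 0 0;0 0 0.4 0;0 0 0.4 0;0 0 0.2 0;0 0 0.2 0;0 0 0 0"
}}

```text
clock: 9.95
eef_pos: [575.0, 53.6, 190.6]
orientation: [-3.108, -0.456, 0.003]
force: [0.2, 0.6, -1.8]
finger_gap: 0.17
```

```bash
python3 - <<'E'
from h import *
s=r.state();print(s['eef_pos'],s['force'])
for n,(x,y) in (('scene',(370,170)),('side',(250,110))):
    c=cap(n); cv2.imwrite('pics/%s5.png'%n,cv2.resize(c['img'][y:y+110,x:x+120,::-1],None,fx=5,fy=5,interpolation=2))
E
cd pics; python3 -c "
import cv2,numpy as np;cv2.imwrite('j5.png',cv2.resize(np.hstack([cv2.imread('scene5.png'),cv2.imread('side5.png')]),(800,367)))"
```

```text
[574.95046745  53.59635667 190.60042044] [ 0.18539514  0.62456623 -1.79417458]
```

View pics/j5.png

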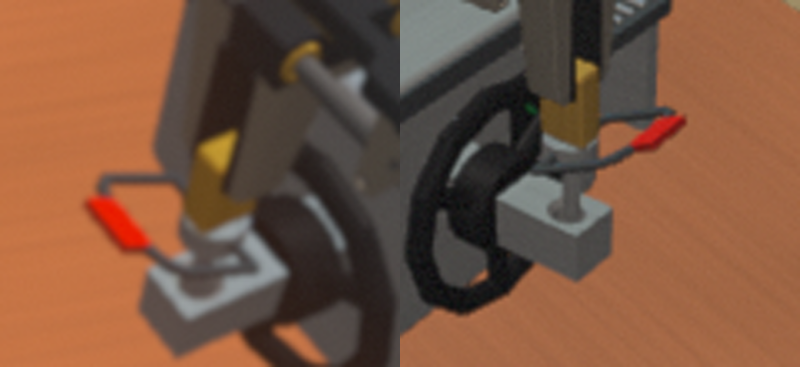

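The tip is in the hole in both views with no contact force. I'll lower the rest of the way.

Emit:
{"name": "jog_arm", "arguments": {
  "rows": "0 -0.04 0.2 0;0 0 0.2 0;0 0 0.2 0;0 0 0.2 0;0 0 0.2 0;0 0 0.1 0;0 0 0.08 0;0 0 0 0;0 0 0 0"
}}

```text
clock: 10.95
eef_pos: [575.3, 54.8, 162.3]
orientation: [3.108, 0.457, 0.0]
force: [-0.2, -0.1, -0.8]
finger_gap: 0.17
```

```bash
python3 - <<'E'
from h import *
s=r.state();print(s['eef_pos'],s['force'])
L=[]
for n,(x,y) in (('scene',(370,170)),('side',(250,110))):
    c=cap(n); L.append(cv2.resize(c['img'][y:y+110,x:x+120,::-1],(400,367),interpolation=2))
cv2.imwrite('pics/j6.png',np.hstack(L))
E
```

```text
[575.29735635  54.815359   162.33570155] [-0.2293243  -0.12609742 -0.82230395]
```

View pics/j6.png

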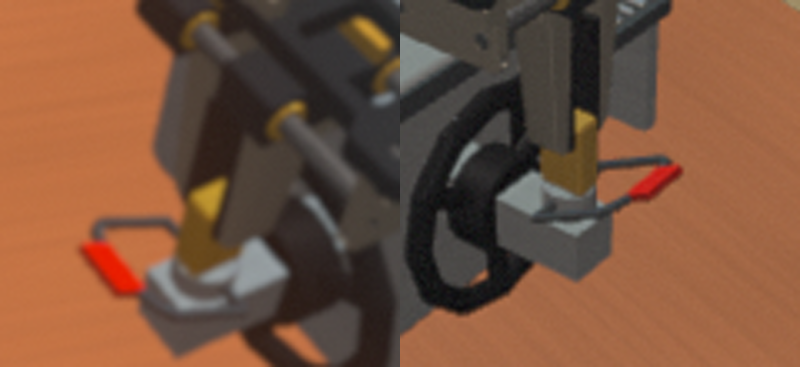

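Emit:
{"name": "jog_arm", "arguments": {
  "rows": "0 0 0.04 0;0 0 0.04 0;0 0 0.04 0;0 0 0 0;0 0 0 0"
}}

```text
clock: 11.55
eef_pos: [575.3, 54.8, 159.5]
orientation: [-3.108, -0.457, -0.001]
force: [-1.9, 0.4, 3.2]
finger_gap: 0.168
```

Emit:
{"name": "jog_arm", "arguments": {
  "rows": "0 0 0 0;0 0 0 0;0 0 0 0;0 0 0 0;0 0 0 0",
  "grip": 40
}}

```text
clock: 12.05
eef_pos: [575.1, 54.8, 159.1]
orientation: [-3.108, -0.457, 0.0]
force: [-0.2, 0.8, -0.3]
finger_gap: 0.429
```

Emit:
{"name": "jog_arm", "arguments": {
  "rows": "0 0 -0.3 0;0 0 -0.5 0;0 0 -0.8 0;0 0 -0.8 0;0 0 0 0"
}}

```text
clock: 12.55
eef_pos: [577.2, 55.0, 223.0]
orientation: [3.108, 0.457, 0.009]
force: [0.1, -0.4, -0.1]
finger_gap: 0.436
```

```bash
python3 - <<'E'
from h import *
np.set_printoptions(precision=3,suppress=True)
s=r.state();print(s['eef_pos'],s['force'])
L=[]
for n,(x,y) in (('scene',(370,170)),('side',(250,110))):
    c=cap(n); L.append(cv2.resize(c['img'][y:y+110,x:x+120,::-1],(400,367),interpolation=2))
    for d in spot_point(n,'linch_pin')[:1]: print(n,d,atz(c,d['centre'],125))
cv2.imwrite('pics/j7.png',np.hstack(L))
E
```

```text
[577.195  55.016 222.963] [ 0.11  -0.405 -0.1  ]
scene {'centre': [428.8, 253.9], 'conf': 0.68} [575.777  54.568 125.   ]
side {'centre': [300.8, 175.1], 'conf': 0.9} [572.228  48.736 125.   ]
```

View pics/j7.png

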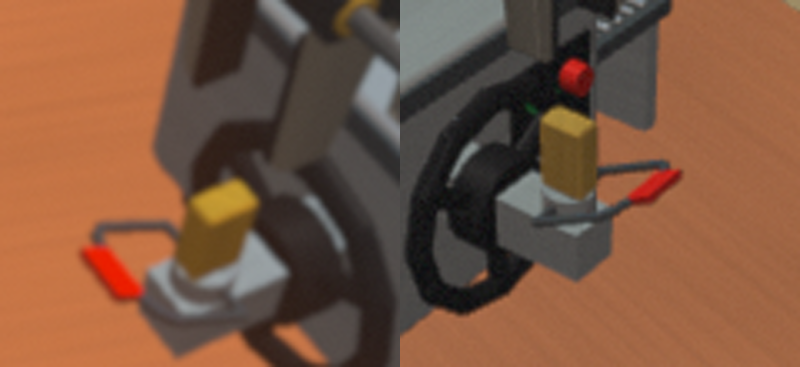

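The pin is seated with its ring open and pointing out past the shaft end. Next I close the fingers, move 50 mm out along the shaft and check before pressing.

Emit:
{"name": "jog_arm", "arguments": {
  "rows": "0 0.5 0 0;0 0.5 0 0;0 0.5 0 0;0 0.5 0 0;0 0 0 0;0 0 0 0",
  "grip": 0
}}

```text
clock: 13.35
eef_pos: [589.5, 6.4, 219.0]
orientation: [-3.108, -0.455, 0.0]
force: [-0.9, 0.5, 0.2]
finger_gap: 0.004
```

```bash
python3 - <<'E'
from h import *
np.set_printoptions(precision=3,suppress=True)
s=r.state();M=R.from_rotvec(s['orientation']).as_matrix();print(s['eef_pos'],s['finger_gap'],M.T@(s['eef_pos']-[575.3,54.8,133]))
cap('wrist','w8')
E
```

```text
[589.537   6.419 219.017] 0.004095318145613706 [ -0.25   50.404 -86.033]
```

View pics/w8.png

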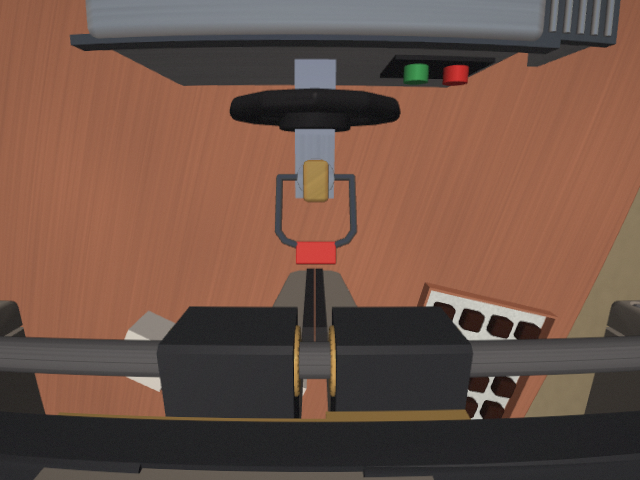

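The wrist picture shows the seated pin at (315,180), with the closed fingers in line behind the red tab at (316,252). Now I press.

Emit:
{"name": "jog_arm", "arguments": {
  "rows": "0 -0.04 0.4 0;0 0 0.4 0;0 0 0.3 0;0 0 0.3 0;0 0 0.3 0;0 0 0.3 0;0 0 0.3 0;0 0 0.3 0;0 0 0.2 0;0 0 0.2 0"
}}

```text
clock: 14.4
eef_pos: [589.3, 7.8, 143.8]
orientation: [3.108, 0.457, 0.0]
force: [-0.6, 1.0, 1.5]
finger_gap: 0.005
```

Emit:
{"name": "jog_arm", "arguments": {
  "rows": "0 0 0.2 0;0 0 0.2 0;0 0 0.2 0;0 0 0.2 0;0 0 0.2 0;0 0 0.2 0;0 0 0.1 0;0 0 0 0;0 0 0 0;0 0 0 0"
}}

```text
clock: 15.4
eef_pos: [589.4, 7.8, 111.9]
orientation: [3.108, 0.457, 0.0]
force: [0.5, -0.3, -0.2]
finger_gap: 0.004
```

```bash
python3 - <<'E'
from h import *
s=r.state();print(s['eef_pos'],s['force'])
L=[]
for n,(x,y) in (('scene',(370,190)),('side',(250,110))):
    c=cap(n); L.append(cv2.resize(c['img'][y:y+110,x:x+120,::-1],(400,367),interpolation=2))
cv2.imwrite('pics/j9.png',np.hstack(L))
E
```

```text
[589.38703169   7.83623228 111.86292824] [ 0.51902308 -0.25492059 -0.20499556]
```

View pics/j9.png

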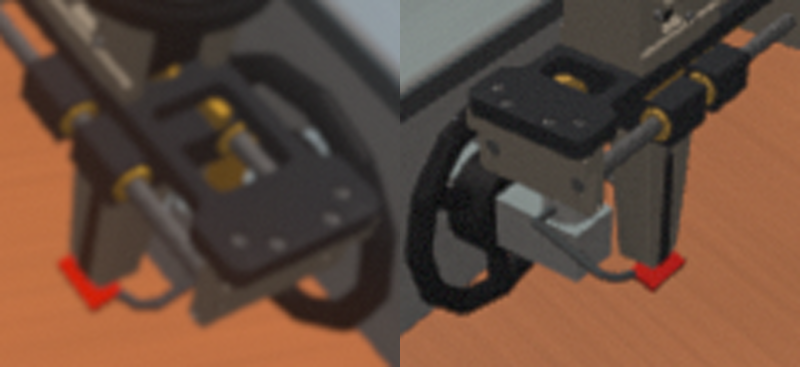

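The ring is well down in both pictures, with the tab touching the fingertips at (660,265). I'll wait a moment, then press a little further.

Emit:
{"name": "jog_arm", "arguments": {
  "rows": "0 0 0.1 0;0 0 0.06 0;0 0 0 0;0 0 0 0;0 0 0 0;0 0 0 0;0 0 0 0;0 0 0 0"
}}

```text
clock: 16.3
eef_pos: [589.3, 7.9, 107.7]
orientation: [3.108, 0.457, 0.0]
force: [0.3, 0.1, -0.5]
finger_gap: 0.004
```

```bash
python3 - <<'E'
from h import *
s=r.state();print(s['eef_pos'],s['force'])
L=[]
for n,(x,y) in (('scene',(370,190)),('side',(250,110))):
    c=cap(n); L.append(cv2.resize(c['img'][y:y+110,x:x+120,::-1],(400,367),interpolation=2))
cv2.imwrite('pics/j10.png',np.hstack(L))
E
```

```text
[589.28599125   7.8835496  107.71375964] [ 0.25121504  0.1236677  -0.45273342]
```

View pics/j10.png

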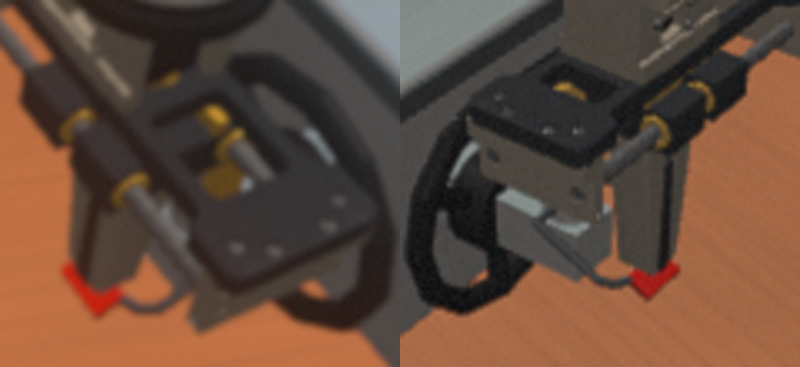

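```bash
python3 - <<'E'
from h import *
np.set_printoptions(precision=0,suppress=True)
x=np.array([.287,-.958,0]);y=np.array([.958,.287,0]);z=np.array([0,0,1.]);o=np.array([575.3,54.8,125])
for n,(X,Y) in (('scene',(370,190)),('side',(250,110))):
    c=cap(n)
    for a in (.5,.9,1.0,1.1,1.2,1.3,1.4,1.5):
        t=a-.5;k=lambda rr,v:o+x*rr*np.cos(t)+z*(8-rr*np.sin(t))+y*v
        print(n,a,[(proj(c,k(rr,v))-[X,Y])*[400/120,367/110]+[400*(n=='side'),0] for rr in(50,66) for v in(-14,14)])
    m=c['img'].astype(int);m=(m[...,0]>120)&(m[...,1]<60)&(m[...,2]<60)
    m=m[Y:Y+110,X:X+120];m[:40]=0
    yy,xx=np.nonzero(m);print('red',xx.min()*3.33,xx.max()*3.33,yy.min()*3.33,yy.max()*3.33)
E
```

```text
scene 0.5 [array([ 82., 222.]), array([119., 270.]), array([ 49., 236.]), array([ 87., 285.])]
scene 0.9 [array([ 84., 245.]), array([121., 293.]), array([ 54., 267.]), array([ 90., 315.])]
scene 1.0 [array([ 87., 250.]), array([124., 297.]), array([ 58., 272.]), array([ 94., 320.])]
scene 1.1 [array([ 91., 253.]), array([128., 300.]), array([ 63., 277.]), array([ 99., 324.])]
scene 1.2 [array([ 96., 256.]), array([132., 303.]), array([ 70., 280.]), array([105., 327.])]
scene 1.3 [array([101., 258.]), array([138., 305.]), array([ 77., 282.]), array([112., 329.])]
scene 1.4 [array([107., 259.]), array([144., 305.]), array([ 85., 284.]), array([121., 330.])]
scene 1.5 [array([114., 259.]), array([151., 306.]), array([ 94., 284.]), array([130., 330.])]
red 63.27 119.88 263.07 313.02
side 0.5 [array([631., 248.]), array([665., 220.]), array([658., 260.]), array([691., 232.])]
side 0.9 [array([624., 276.]), array([657., 248.]), array([648., 297.]), array([680., 269.])]
side 1.0 [array([620., 281.]), array([653., 253.]), array([643., 304.]), array([675., 276.])]
side 1.1 [array([616., 286.]), array([649., 258.]), array([637., 310.]), array([669., 281.])]
side 1.2 [array([611., 290.]), array([644., 262.]), array([630., 315.]), array([663., 286.])]
side 1.3 [array([606., 293.]), array([638., 265.]), array([623., 319.]), array([655., 290.])]
side 1.4 [array([600., 295.]), array([632., 267.]), array([615., 321.]), array([647., 293.])]
side 1.5 [array([593., 296.]), array([625., 268.]), array([606., 323.]), array([638., 295.])]
red 229.77 276.39 259.74 296.37
```

```bash
python3 - <<'E'
from h import *
s=r.state();print(s['eef_pos'],s['force'],s['ft_torque'])
c=cap('wrist','w11')
c=cap('side');cv2.imwrite('pics/s11.png',cv2.resize(c['img'][150:215,275:345,::-1],None,fx=9,fy=9,interpolation=2))
E
```

```text
[589.27144857   7.88115901 107.69112014] [-0.09577846  0.31250979 -0.06614909] [-0.03482312 -0.10717186  0.03476616]
```

View pics/w11.png

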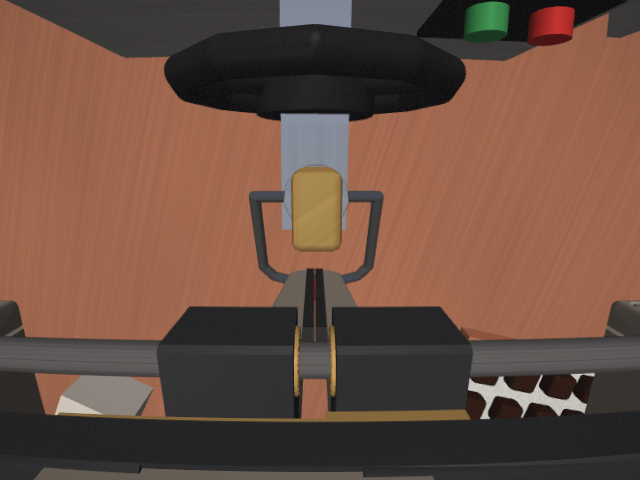

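View pics/s11.png

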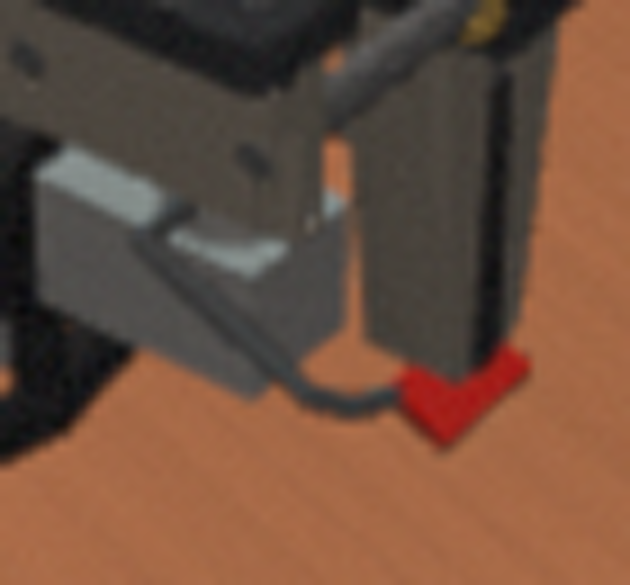

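The pin is upright and seated, and the tab is still under the fingertips at about 0.95–1.0 rad, so it is just short of the snap. I'll move out 4 mm, so the gripper body clears the brass tab, and press further.

Emit:
{"name": "jog_arm", "arguments": {
  "rows": "0 0.08 0 0;0 0.08 0 0;0 0 0.08 0;0 0 0.08 0;0 0 0.08 0;0 0 0.08 0;0 0 0 0;0 0 0 0;0 0 0 0;0 0 0 0"
}}

```text
clock: 17.6
eef_pos: [590.5, 4.0, 99.8]
orientation: [3.108, 0.457, 0.0]
force: [-0.1, -0.3, 0.3]
finger_gap: 0.0
```

```bash
python3 - <<'E'
from h import *
s=r.state();print(s['eef_pos'],s['force'],s['ft_torque'])
c=cap('side');cv2.imwrite('pics/s12.png',cv2.resize(c['img'][150:215,275:345,::-1],None,fx=9,fy=9,interpolation=2))
E
```

```text
[590.50747367   4.04426628  99.80212007] [-0.11711699 -0.32653871  0.32923774] [-0.06572468 -0.09988555 -0.01541406]
```

View pics/s12.png

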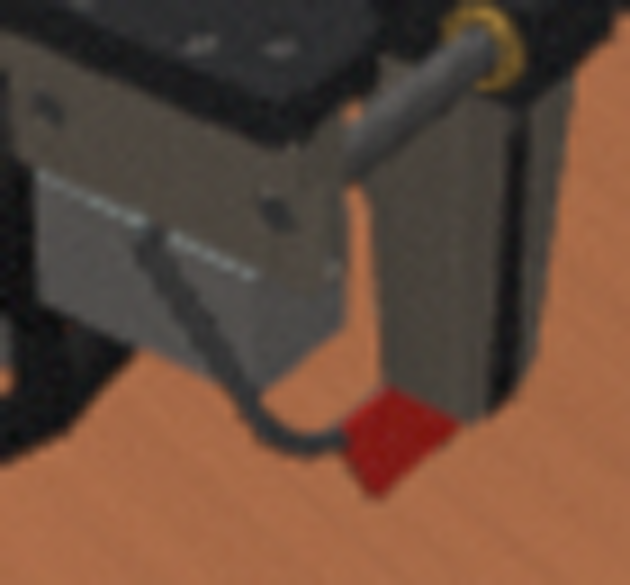

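Emit:
{"name": "jog_arm", "arguments": {
  "rows": "0 0 0 0;0 0 0 0;0 0 0 0;0 0 0 0"
}}

```text
clock: 18.05
eef_pos: [590.4, 4.1, 99.7]
orientation: [3.108, 0.457, 0.0]
force: [-0.6, -0.3, 0.2]
finger_gap: 0.001
```

```bash
python3 - <<'E'
from h import *
s=r.state();print(s['eef_pos'],s['force'],s['ft_torque'])
c=cap('side');cv2.imwrite('pics/s13.png',cv2.resize(c['img'][150:215,275:345,::-1],None,fx=9,fy=9,interpolation=2))
E
```

```text
[590.41192969   4.06726023  99.68215888] [-0.59474588 -0.30686557  0.16085217] [-0.07670564 -0.09296889  0.00662903]
```

View pics/s13.png

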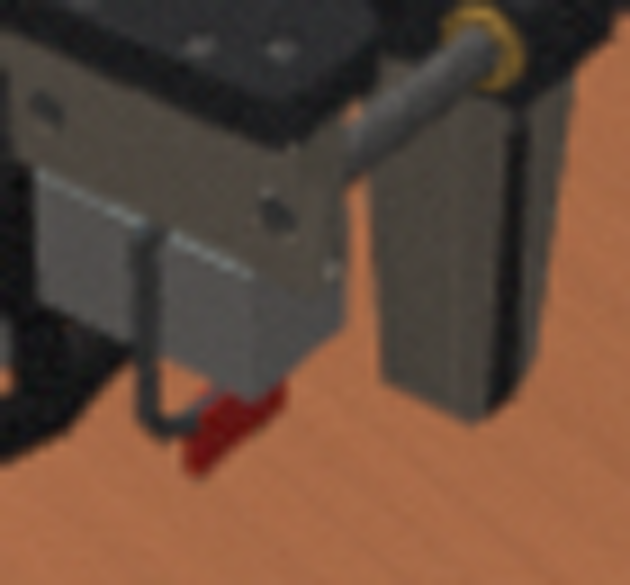

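The ring has snapped shut: it hangs straight down with the red tab under the shaft at (235,430). I'll retreat straight up, then away.

Emit:
{"name": "jog_arm", "arguments": {
  "rows": "0 0.1 -0.2 0;0 0.1 -0.5 0;0 0 -0.8 0;0 0 -0.8 0;0 0 -0.8 0;0 0 -0.8 0;0 0 -0.8 0;0 0 -0.6 0;0 0 0 0;0 0 0 0"
}}

```text
clock: 19.1
eef_pos: [591.8, -0.8, 232.2]
orientation: [3.108, 0.457, 0.001]
force: [0.5, -0.7, -0.4]
finger_gap: 0.005
```

```bash
python3 - <<'E'
from h import *
np.set_printoptions(precision=1,suppress=True)
s=r.state();print(s['clock'],s['eef_pos'],s['force'])
L=[]
x=np.array([.287,-.958,0]);y=np.array([.958,.287,0]);z=np.array([0,0,1.]);o=np.array([575.3,54.8,125])
for n,(X,Y) in (('scene',(370,190)),('side',(250,110))):
    c=cap(n)
    for d in spot_point(n,'linch_pin')[:1]: print(n,d,atz(c,d['centre'],125))
    for d in spot_point(n,'plain_pin')[:1]: print(n,'plain',atz(c,d['centre'],50))
    for a in(1.7,1.85,2.07): print(n,a,proj(c,o+x*58*np.cos(a-.5)+z*(8-58*np.sin(a-.5))))
    L.append(cv2.resize(c['img'][Y:Y+110,X:X+120,::-1],(400,367),interpolation=2))
    m=c['img'].astype(int);m=(m[...,0]>90)&(m[...,1]<50)&(m[...,2]<50);m[:Y+60]=0;m[Y+110:]=0;m[:,:X]=0;m[:,X+120:]=0
    yy,xx=np.nonzero(m);print('red',xx.mean(),yy.mean(),len(xx))
cv2.imwrite('pics/j14.png',np.hstack(L))
E
```

```text
19.1 [591.8  -0.8 232.2] [ 0.5 -0.7 -0.4]
scene {'centre': [430.8, 254.4], 'conf': 0.64} [577.2  57.1 125. ]
scene plain [ 600.5 -204.7   50. ]
scene 1.7 [411.9 277.6]
scene 1.85 [416.3 276.4]
scene 2.07 [423.1 273.7]
red 426.8888888888889 278.8888888888889 18
side {'centre': [299.8, 173.4], 'conf': 0.86} [573.6  53.5 125. ]
side plain [ 601.4 -207.4   50. ]
side 1.7 [310.  198.5]
side 1.85 [306.1 197.7]
side 2.07 [300.4 195.5]
red 299.9782608695652 196.95652173913044 46
```

View pics/j14.png

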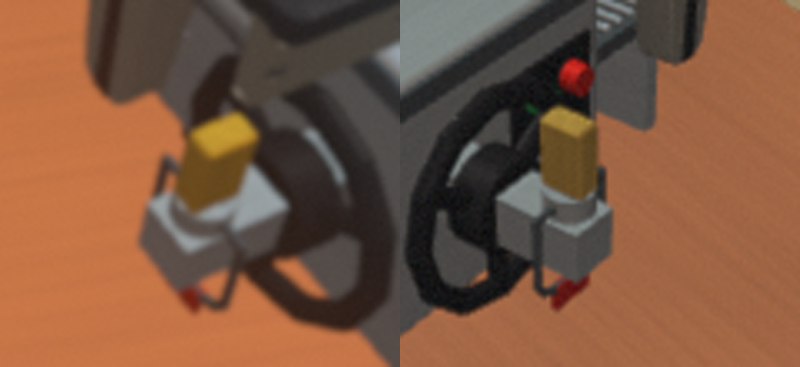

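Both views show the pin upright and seated, with the ring hanging down and the tab at about 2.07 rad. The gripper is clear.

```bash
python3 -c "
from workcell import r
print(r.finish_job())"
```

```text
the job is handed in; nothing more can be done
None
```

The linch pin is fully down in the shaft hole with its ring snapped shut under the tip, and I handed the job in at about 19 s of the 51 s allowed. `finish_job` gave no verdict, so this rests on my own last checks.

**What I did:** I took the linch pin from its block, turned it about 35° to line up with the shaft and lowered it in with the ring open. After letting go, I pressed the tab with closed fingers until the ring snapped shut, then backed the gripper off.

**Last checks:**
- **Pin:** Both fixed cameras showed it upright and seated. The network put its origin about 2–3 mm from where I set it.
- **Ring:** In the side picture the red tab sits within about 2 px of where 2.07 rad should put it, but the scene picture was about 6 px off because few red pixels were visible there.
- **Plain pin:** It read within about 4 mm of its starting place, which is about the measuring error.
- **Robot:** Forces were near zero and the gripper was clear of everything.

**What differed from plan:** The first press, to 39 mm below the hinge, stopped just short of the snap. I moved out about 4 mm, so the gripper body cleared the pin's brass tab, and pressed to about 47 mm, which shut it.

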